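# Step the calibration pillars up the scanner rail

### The arm

A 6-joint arm with a two-finger parallel gripper is mounted at the origin on the work surface. World frame = base frame: x ahead of the robot, y to its left, z up, the work surface at z = 0. Lengths are in m, angles in rad, forces in N, time in s.
With the tool pointing down it reaches from about 0.25 to 0.725 m from the base axis. Payload 4 kg.
Tool frame: the origin (TCP) lies on the front face of the gripper's body, between the roots of the fingers; the fingertips stand 73 mm ahead of it and the grasp point (between the pads) lies 54 mm ahead of it; z points along the fingers, y is the line along which they close (so a half turn about z gives the same grasp; the last joint's range is limited). The gripper opens to 85 mm and grips with 20 to 120 N. Pads are 22 mm wide; open, the fingers measure 114 mm over their backs; the gripper's body (76 mm by 85 mm) begins 54 mm behind the grasp point. The pads swing forward as they close: fully open they stand 13 mm farther back than shut.
Start: joints at [0, 0.241, 0.005, 1.335, 0, 1.571], TCP at [0.5, -0, 0.304] pointing down, gripper open.
Joint ranges: [-2.72, 2.72], [-1.05, 1.87], [-1.09, 1.28], [-1.99, 2.15], [-1.42, 1.44], [-3.14, 3.14]. Speed limits (rad/s): [2.79, 2.79, 3.14, 3.14, 3.14, 3.14].

### API

Orientations are given as a unit quaternion [x, y, z, w].
In Python, from workcell import bot gives the robot as it stands. The module is installed in compiled form; this text tells all that it offers.
- The arm moves only by the tool step_arm, never from a script. Its argument "rows" is a list of rows, each a list of 2 entries, a list of its own where there are three numbers: the shift along the tool's x, y, z in mm, then the turn about the tool's z in degrees. A call has 1 to 12 rows; each row is the pose to reach, as a shift and turn from the pose commanded when the call began, along the tool's axes at that moment; what a row does not reach only later rows make up. A row lasts 1/8 s, in which the tool goes at most 62.5 mm and 10.7 degrees, less where a joint would pass 70% of its speed; a pose out of reach is approached as far as the arm can. A call with a gripper value outside its range is refused whole. "claw" is the gripper's target within -1 to 1 (shut at 1, half-way at 0, fully open at -1), set as the call begins (left out, the last holds). The fingers move at their own pace and stop on an object; the grip force is fixed at half the most. Time passes only in rows, so rows that repeat a pose let the fingers close. It gives the time, the measured TCP pose, the force, the opening and the grip force at its end, in the units of the state.
- bot.get_obs(): the state, without advancing time (a new reading comes with each control period).
- bot.camera(name): name is "scene" or "side" or "wrist"; returns (picture, depth): 400x640x3 uint8, red, green, blue; 400x640 float32, m along the optical axis (not along the pixel's ray), 0 where there is no reading.
- bot.camera_params(name): a dict with "fx", "fy", "cx", "cy" (pixels), "D" ([k1, k2, p1, p2, k3] as OpenCV has them; the pictures are not rectified), "pose" (4x4, takes a point from camera to world coordinates). Camera axes: x right, y up, looking along -z (the intrinsics and any distortion apply to the point x, -y, -z); pixel columns grow to the right and rows downward; lengths in m; the calibration is good to about 2 mm. A picture is of the moment at which its call begins: read the wrist's pose just before it. camera_params takes no time and is no camera call; for the wrist camera it gives the pose at the moment of the call.
- bot.job_done(): hands the job in; it is judged then, once.
Trained networks look in the newest picture that a camera, given by its name, has taken for a name from the list of things; names that differ only in an ending like _2 or _b are one class to them, and where a whole thing is asked for, a point or a joint stands for the part that bears it (a point fixed in the world has none). Each returns a list of dicts, best first, with "score" (0 to 1); they miss things now and then, are a little off and sometimes report something else, mostly with a low value. They report only what shows in the picture. A call takes as long as a camera call.
- bot.trace(target, camera): "pixels" (400x640 bool, what is visible of it) and "uv" ([column, row] in pixels, amid what is visible of it).
The state is a dict: "clock": time; "joint_pos": joint angles; "joint_vel": joint speeds; "tau": joint torques, N m; "eef_pos": TCP position; "tool_rot": TCP orientation; "ft_force": force on the tool from outside, world axes, zero at the start; "ft_torque": the same for the moment, N m; "grip_width": finger opening in m; "grasp_force": force on a finger pad.
Only numpy, scipy, OpenCV 4.12 (cv2) and the standard library are available. Lean on these libraries where they do the work, as an engineer would, in place of code of your own. Each camera call takes 0.05 s, during which the arm holds its last target. There are 200 camera calls.

### The job

Stand the four brass calibration pillars on the four carriers of the rail, one centred on each marked circle, so that they rise in order of height away from the scanner: the shortest on the carrier next to the scanner, the tallest on the carrier farthest from it, so that the scanner sees each over the one before. Leave them all standing upright, and do not drop any or knock any over on the way.

Things in the scene. Friction and masses are not known exactly. Their poses are not given: they have to be found in the camera images.
- pillar_40: Upright plain brass cylinder, 30 mm in diameter, 40 mm high (the shortest of four pillars), a thin dark line round it near the top. Loose, about 0.24 kg. Origin: centre of its underside; z up along its axis. Starts standing on the table. Pillars start in a loose row in front of the robot that runs left to right (world y): free space is to their front and back.
- pillar_58: Upright plain brass cylinder, 30 mm in diameter, 58 mm high (second shortest of four pillars), a thin dark line round it near the top. Loose, about 0.35 kg. Origin: centre of its underside; z up along its axis. Starts standing on the table. Mixed into the pillars' row are a tape roll, a square mirror mount and a lens pot, all under 60 mm high.
- pillar_76: Upright plain brass cylinder, 30 mm in diameter, 76 mm high (second tallest of four pillars), a thin dark line round it near the top. Loose, about 0.46 kg. Origin: centre of its underside; z up along its axis. Starts standing on the table. Neighbours in the starting row are at least 75 mm apart, centre to centre.
- pillar_94: Upright plain brass cylinder, 30 mm in diameter, 94 mm high (the tallest of four pillars), a thin dark line round it near the top. Loose, about 0.56 kg. Origin: centre of its underside; z up along its axis. Starts standing on the table.
- carrier_a: One of four identical fixed black rail carriers: a flat block 62 mm across the rail, 50 mm along it, 12 mm thick, a white 38 mm circle on top marking a pillar's place. Origin: centre of its underside, 14 mm above the table; the circle is 12 mm above the origin (26 mm above the table). x across, y along the rail; 69 to 101 mm between neighbours. Which carrier lies where on the rail changes.
- carrier_b: One of four identical fixed black rail carriers: a flat block 62 mm across the rail, 50 mm along it, 12 mm thick, a white 38 mm circle on top marking a pillar's place. Origin: centre of its underside, 14 mm above the table; the circle is 12 mm above the origin (26 mm above the table). x across, y along the rail; 69 to 101 mm between neighbours. Which carrier lies where on the rail changes.
- carrier_c: One of four identical fixed black rail carriers: a flat block 62 mm across the rail, 50 mm along it, 12 mm thick, a white 38 mm circle on top marking a pillar's place. Origin: centre of its underside, 14 mm above the table; the circle is 12 mm above the origin (26 mm above the table). x across, y along the rail; 69 to 101 mm between neighbours. Which carrier lies where on the rail changes.
- carrier_d: One of four identical fixed black rail carriers: a flat block 62 mm across the rail, 50 mm along it, 12 mm thick, a white 38 mm circle on top marking a pillar's place. Origin: centre of its underside, 14 mm above the table; the circle is 12 mm above the origin (26 mm above the table). x across, y along the rail; 69 to 101 mm between neighbours. Which carrier lies where on the rail changes.
- scanner: Laser scanner: squat round dark-metal drum with a glass band round its middle, 70 mm in diameter, 70 mm high, fixed at one end of the rail (either end). Origin: centre of its underside. At the rail's other end stands the beam stop: a fixed black finned square block, 60 mm wide, 56 mm high.
- rail: Low aluminium rail fixed to the table, 345 mm long, 56 mm wide, 14 mm high, lying roughly left to right and carrying the four carriers. Origin: centre of its underside; y runs along the rail, x across it, away from the robot.

How it is judged:
At the end, for the whole second after the job is handed in: From the scanner's end of the rail, the carriers hold the 40, 58, 76 and 94 mm pillars in that order, each within 12 mm of its circle's centre, underside 22 to 30 mm above the table, within 0.1 rad of upright, slower than 0.02 m/s, and touched by no finger (((y of scanner in the frame of rail above 0 m and y of pillar_40 in the frame of rail between 0.0975 and 0.1575 m and y of pillar_58 in the frame of rail between 0.0125 and 0.0725 m and y of pillar_76 in the frame of rail between -0.0725 and -0.0125 m and y of pillar_94 in the frame of rail between -0.1575 and -0.0975 m) or (y of scanner in the frame of rail below 0 m and y of pillar_40 in the frame of rail between -0.1575 and -0.0975 m and y of pillar_58 in the frame of rail between -0.0725 and -0.0125 m and y of pillar_76 in the frame of rail between 0.0125 and 0.0725 m and y of pillar_94 in the frame of rail between 0.0975 and 0.1575 m)) and (horizontal distance between pillar_40 and carrier_a below 0.012 m or horizontal distance between pillar_40 and carrier_b below 0.012 m or horizontal distance between pillar_40 and carrier_c below 0.012 m or horizontal distance between pillar_40 and carrier_d below 0.012 m) and height (world z) of pillar_40 between 0.022 and 0.03 m and angle between each of pillar_40, pillar_58, pillar_76, pillar_94's own z axis and vertical below 0.1 rad and linear speed of each of pillar_40, pillar_58, pillar_76, pillar_94 below 0.02 m/s and contact force between the fingers and pillar_40 below 0.1 N and (horizontal distance between pillar_58 and carrier_a below 0.012 m or horizontal distance between pillar_58 and carrier_b below 0.012 m or horizontal distance between pillar_58 and carrier_c below 0.012 m or horizontal distance between pillar_58 and carrier_d below 0.012 m) and height (world z) of pillar_58 between 0.022 and 0.03 m and contact force between the fingers and pillar_58 below 0.1 N and (horizontal distance between pillar_76 and carrier_a below 0.012 m or horizontal distance between pillar_76 and carrier_b below 0.012 m or horizontal distance between pillar_76 and carrier_c below 0.012 m or horizontal distance between pillar_76 and carrier_d below 0.012 m) and height (world z) of pillar_76 between 0.022 and 0.03 m and contact force between the fingers and pillar_76 below 0.1 N and (horizontal distance between pillar_94 and carrier_a below 0.012 m or horizontal distance between pillar_94 and carrier_b below 0.012 m or horizontal distance between pillar_94 and carrier_c below 0.012 m or horizontal distance between pillar_94 and carrier_d below 0.012 m) and height (world z) of pillar_94 between 0.022 and 0.03 m and contact force between the fingers and pillar_94 below 0.1 N).
It fails at once if a pillar falls: it moves faster than 0.6 m/s while no finger touches it ((linear speed of pillar_40 above 0.6 m/s and contact force between the fingers and pillar_40 below 0.05 N) or (linear speed of pillar_58 above 0.6 m/s and contact force between the fingers and pillar_58 below 0.05 N) or (linear speed of pillar_76 above 0.6 m/s and contact force between the fingers and pillar_76 below 0.05 N) or (linear speed of pillar_94 above 0.6 m/s and contact force between the fingers and pillar_94 below 0.05 N)).
It fails at once if a pillar is tipped more than 40 degrees from upright (angle between any of pillar_40, pillar_58, pillar_76, pillar_94's own z axis and vertical above 0.7 rad).
It also fails if it takes over 106 s, if anything falls off the work surface, if the arm or the gripper's body presses on something with over 40 N, if the wrist force passes 120 N, or if a joint passes its speed limit or range.

## Working session

There is one attempt and no reset: what is moved stays moved. The work goes in short steps, Python scripts to look and compute and a tool call to move; the robot and the scene stay as the last step left them, time stands still between calls to the robot, and variables do not carry over. Pictures are saved under pics/ and viewed, at most 14 in all, crops included, and the job is handed in when it is done.

Besides the shell and the picture viewer there is one more tool, called after "Request:" as name(argument=value, ...), one argument or row to a line, values as JSON. step_arm: Moves the arm, as the interface text tells. Its arguments: {"type":"object","properties":{"rows":{"type":"array"},"claw":{"type":"number"}},"required":["rows"]}

```bash
mkdir -p pics
cat > h.py <<'E'
import numpy as np, cv2
from workcell import bot
def snap(cam):
    p=bot.camera_params(cam); im,d=bot.camera(cam); return p,im,d
def cloud(p,d):
    K=np.array([[p['fx'],0,p['cx']],[0,p['fy'],p['cy']],[0,0,1]]);D=np.array(p['D'],float)
    h,w=d.shape; u,v=np.meshgrid(np.arange(w,dtype=float),np.arange(h,dtype=float))
    n=cv2.undistortPoints(np.stack([u.ravel(),v.ravel()],1)[:,None],K,D).reshape(h,w,2)
    c=np.stack([n[...,0]*d,-n[...,1]*d,-d],-1); T=np.array(p['pose'])
    W=c@T[:3,:3].T+T[:3,3]; W[d<=0]=np.nan; return W
E
cat > a.py <<'E'
from h import *
ims={}
for c in('scene','side'):
    p,im,d=snap(c); W=cloud(p,d); cv2.imwrite(f'pics/{c}0.png',im[...,::-1]); np.savez(f'{c}0.npz',W=W,im=im)
    print(c,np.round(p['pose'],3).tolist(),p['fx'],p['D'])
    for t in('pillar_40','pillar_58','pillar_76','pillar_94','carrier_a','scanner','rail'):
        for r in bot.trace(t,c)[:5]:
            m=r['pixels']; P=W[m]; P=P[~np.isnan(P[:,0])]
            if len(P)<5: continue
            zt=np.percentile(P[:,2],97); top=P[P[:,2]>zt-.004]
            print(t,round(r['score'],2),np.round(r['uv']),m.sum(),'ztop %.3f'%zt,'topc',np.round((top.min(0)+top.max(0))/2,3),np.round(np.ptp(top,0),3))
o=bot.get_obs(); print(o['clock'],o['eef_pos'],o['tool_rot'],o['grip_width'])
E
python3 a.py
```

```text
scene [[0.454, -0.742, 0.494, 0.998], [0.891, 0.368, -0.265, -0.223], [0.015, 0.56, 0.828, 0.799], [0.0, 0.0, 0.0, 1.0]] 462.7535656563014 [-0.13746315  0.          0.          0.          0.        ]
pillar_40 0.88 [332. 149.] 319 ztop 0.062 topc [0.432 0.107 0.061] [0.027 0.03  0.006]
pillar_40 0.86 [146. 220.] 469 ztop 0.079 topc [ 0.439 -0.306  0.077] [0.029 0.029 0.005]
pillar_40 0.62 [238. 181.] 304 ztop 0.044 topc [ 0.428 -0.108  0.042] [0.03  0.028 0.005]
pillar_40 0.58 [291. 165.] 511 ztop 0.097 topc [ 0.464 -0.     0.096] [0.029 0.028 0.005]
pillar_58 0.88 [332. 149.] 319 ztop 0.062 topc [0.432 0.107 0.061] [0.027 0.03  0.006]
pillar_58 0.86 [146. 220.] 469 ztop 0.079 topc [ 0.439 -0.306  0.077] [0.029 0.029 0.005]
pillar_58 0.62 [238. 181.] 304 ztop 0.044 topc [ 0.428 -0.108  0.042] [0.03  0.028 0.005]
pillar_58 0.58 [291. 165.] 511 ztop 0.097 topc [ 0.464 -0.     0.096] [0.029 0.028 0.005]
pillar_76 0.88 [332. 149.] 319 ztop 0.062 topc [0.432 0.107 0.061] [0.027 0.03  0.006]
pillar_76 0.86 [146. 220.] 469 ztop 0.079 topc [ 0.439 -0.306  0.077] [0.029 0.029 0.005]
pillar_7
[... 2556 characters left out ...]
.108 0.058] [0.027 0.029 0.005]
pillar_94 0.77 [343. 336.] 618 ztop 0.076 topc [ 0.436 -0.308  0.075] [0.027 0.028 0.006]
pillar_94 0.59 [284. 252.] 359 ztop 0.041 topc [ 0.427 -0.109  0.04 ] [0.028 0.029 0.005]
carrier_a 0.88 [379. 233.] 817 ztop 0.028 topc [ 0.615 -0.155  0.027] [0.075 0.053 0.006]
carrier_a 0.84 [306. 157.] 517 ztop 0.028 topc [0.593 0.105 0.027] [0.074 0.055 0.006]
carrier_a 0.77 [351. 204.] 674 ztop 0.028 topc [ 0.606 -0.061  0.026] [0.075 0.054 0.005]
carrier_a 0.7 [330. 180.] 634 ztop 0.028 topc [0.6   0.017 0.026] [0.075 0.054 0.005]
0.8 [ 4.99996410e-01 -3.86339530e-06  3.03948475e-01] [7.07126572e-01 7.07086989e-01 2.78858094e-05 2.92601788e-05] 0.08546195950541649
```

```bash
cat > c.py <<'E'
import numpy as np,cv2
C=[(.616,-.155),(.6075,-.061),(.6005,.0165),(.593,.105)]
for c in('scene','side'):
    z=np.load(f'{c}0.npz');W,im=z['W'],z['im'].astype(int)
    for k in C:
        m=(np.hypot(W[...,0]-k[0],W[...,1]-k[1])<.024)&(abs(W[...,2]-.027)<.008)
        b=im.min(2); w=m&(b>150)
        P=W[w]; 
        if len(P)<5: print(c,k,m.sum(),b[m].max());continue
        (x,y),r=cv2.minEnclosingCircle(P[:,:2].astype(np.float32))
        print(c,k,len(P),'circle',round(x,4),round(y,4),'r',round(r,4),'mean',np.round(P.mean(0),4),'blockz',np.round(np.median(W[m][:,2]),4))
E
python3 c.py
```

```text
scene (0.616, -0.155) 59 circle 0.62 -0.1546 r 0.0193 mean [ 0.6203 -0.1553  0.0271] blockz 0.0272
scene (0.6075, -0.061) 61 circle 0.6117 -0.06 r 0.02 mean [ 0.6136 -0.0588  0.0277] blockz 0.0275
scene (0.6005, 0.0165) 50 circle 0.6058 0.0179 r 0.0197 mean [0.6054 0.0168 0.0279] blockz 0.0277
scene (0.593, 0.105) 43 circle 0.598 0.1059 r 0.0188 mean [0.598  0.101  0.0282] blockz 0.0278
side (0.616, -0.155) 24 circle 0.6184 -0.1561 r 0.0187 mean [ 0.6161 -0.1585  0.026 ] blockz 0.0259
side (0.6075, -0.061) 311 154
side (0.6005, 0.0165) 265 157
side (0.593, 0.105) 223 156
```

View pics/scene0.png

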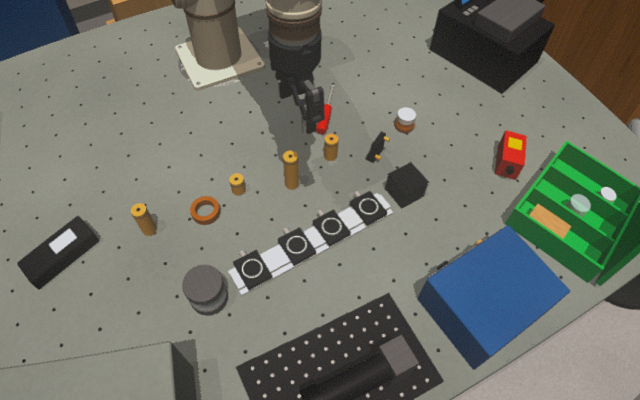

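View pics/side0.png

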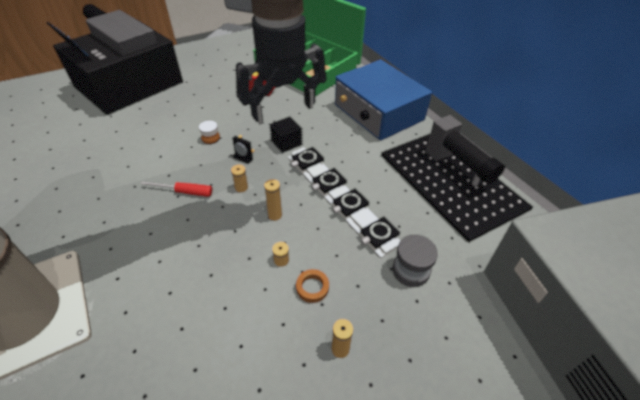

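The scene view shows the scanner at (205,288), the −y end of the rail, and the beam stop at (407,185). The pillars are at (146,220) 76 mm, (238,184) 40 mm, (291,170) 94 mm and (331,147) 58 mm, and the circles are at (252,268), (296,244), (332,226) and (369,206). The side view agrees. I'll refine the circles and start with the 94 mm pillar.

```bash
sed -i 's/b>150/b>(150 if c=="scene" else 115)/' c.py; python3 c.py|grep side
```

```text
side (0.616, -0.155) 131 circle 0.6177 -0.1535 r 0.0227 mean [ 0.6181 -0.1553  0.026 ] blockz 0.0259
side (0.6075, -0.061) 99 circle 0.6103 -0.0591 r 0.0222 mean [ 0.6094 -0.0604  0.0257] blockz 0.0258
side (0.6005, 0.0165) 75 circle 0.6026 0.019 r 0.022 mean [0.6023 0.017  0.026 ] blockz 0.0258
side (0.593, 0.105) 50 circle 0.5971 0.1074 r 0.0221 mean [0.5946 0.1101 0.026 ] blockz 0.0259
```

Request:
step_arm(
  rows=[
    [[0, -18, 0], 0],
    [[0, -37, 30], 0],
    [[0, -37, 60], 0],
    [[0, -37, 90], 0],
    [[0, -37, 90], 0],
    [[0, -37, 90], 0],
  ],
)

```text
clock: 1.55
eef_pos: [0.4637, -0.0, 0.2149]
tool_rot: [0.707, 0.707, 0.0, 0.001]
ft_force: [0.5, -0.5, -0.2]
grip_width: 0.0853
grasp_force: 0.0
```

```bash
cat > w.py <<'E'
from h import *
import sys
p,im,d=snap('wrist'); W=cloud(p,d); cv2.imwrite(f'pics/{sys.argv[1]}.png',im[...,::-1])
for t in('pillar_94','carrier_a'):
    for r in bot.trace(t,'wrist')[:6]:
        P=W[r['pixels']]; P=P[~np.isnan(P[:,0])]
        if len(P)<5: continue
        zt=np.percentile(P[:,2],95); top=P[P[:,2]>zt-.004]
        print(t,round(r['score'],2),np.round(r['uv']),len(P),'zt %.3f'%zt,'c',np.round((np.percentile(top,1,0)+np.percentile(top,99,0))/2,4),np.round(np.ptp(top,0),3))
print(bot.get_obs()['eef_pos'])
E
python3 w.py w1
```

```text
pillar_94 0.92 [283. 288.] 1157 zt 0.041 c [ 0.4285 -0.1077  0.0391] [0.028 0.031 0.005]
pillar_94 0.74 [320. 211.] 2074 zt 0.095 c [ 0.4643 -0.0009  0.0935] [0.029 0.03  0.005]
pillar_94 0.67 [275.  66.] 1697 zt 0.059 c [0.4322 0.1076 0.058 ] [0.029 0.029 0.005]
carrier_a 0.83 [471.  71.] 5087 zt 0.028 c [0.5941 0.1054 0.0261] [0.077 0.055 0.005]
carrier_a 0.7 [460. 241.] 3027 zt 0.027 c [ 0.6103 -0.0587  0.0256] [0.075 0.053 0.005]
carrier_a 0.65 [476. 388.] 722 zt 0.063 c [ 0.6319 -0.2136  0.0617] [0.035 0.008 0.007]
[4.63954975e-01 7.89161164e-06 2.15313629e-01]
```

View pics/w1.png

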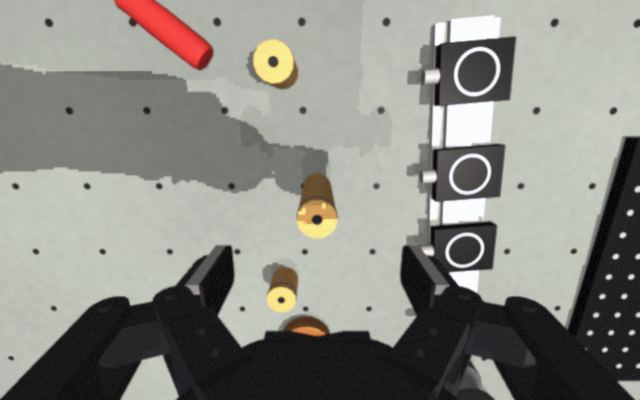

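The wrist view shows the 94 mm pillar top centred at (317,219). The circles are at (478,71), (470,174) and (465,251), with thumbscrews on the robot side of the carriers. A screwdriver handle at (205,55) lies near the 58 mm pillar at (273,62).

Request:
step_arm(
  rows=[
    [[-1, 0, 20], 0],
    [[-1, 0, 45], 0],
    [[-1, 0, 70], 0],
    [[-1, 0, 90], 0],
    [[-1, 0, 101], 0],
    [[-1, 0, 101], 0],
  ],
)

```text
clock: 2.45
eef_pos: [0.463, -0.001, 0.1129]
tool_rot: [0.707, 0.707, -0.0, -0.0]
ft_force: [0.2, -0.0, -0.9]
grip_width: 0.0853
grasp_force: 0.0
```

Request:
step_arm(
  rows=[
    [[0, 0, 0], 0],
    [[0, 0, 0], 0],
    [[0, 0, 0], 0],
    [[0, 0, 0], 0],
    [[0, 0, 0], 0],
    [[0, 0, 0], 0],
    [[0, 0, 0], 0],
    [[0, 0, 0], 0],
  ],
  claw=1,
)

```text
clock: 3.45
eef_pos: [0.4635, -0.001, 0.1136]
tool_rot: [0.707, 0.707, 0.001, 0.001]
ft_force: [0.1, -0.2, 5.7]
grip_width: 0.0288
grasp_force: 58.9
```

Request:
step_arm(
  rows=[
    [[0, 0, -12], 0],
    [[0, 0, -40], 0],
    [[0, 0, -75], 0],
    [[0, 0, -110], 0],
    [[0, 0, -135], 0],
    [[10, 12, -140], 0],
    [[35, 44, -140], 0],
    [[62, 78, -140], 0],
    [[87, 109, -140], 0],
    [[102, 128, -140], 0],
    [[107, 134, -140], 0],
    [[107, 134, -140], 0],
  ],
)

```text
clock: 4.95
eef_pos: [0.5962, 0.1059, 0.2516]
tool_rot: [0.707, 0.707, -0.001, -0.001]
ft_force: [-0.0, -0.2, -6.7]
grip_width: 0.0288
grasp_force: 60.6
```

Request:
step_arm(
  rows=[
    [[0, 0, 20], 0],
    [[0, 0, 50], 0],
    [[0, 0, 80], 0],
    [[0, 0, 95], 0],
    [[0, 0, 103], 0],
    [[0, 0, 106], 0],
    [[0, 0, 106], 0],
  ],
)

```text
clock: 5.82
eef_pos: [0.5975, 0.106, 0.1478]
tool_rot: [0.707, 0.707, 0.001, 0.0]
ft_force: [-0.2, 0.1, -5.8]
grip_width: 0.0288
grasp_force: 60.7
```

```bash
cat > v.py <<'E'
from h import *
import sys
from scipy.optimize import least_squares
def look(c,name=None):
    p,im,d=snap(c); W=cloud(p,d)
    if name: cv2.imwrite(f'pics/{name}.png',im[...,::-1])
    for r in bot.trace('pillar_94',c)[:6]:
        P=W[r['pixels']]; P=P[~np.isnan(P[:,0])]
        if len(P)<5: continue
        zt=np.percentile(P[:,2],95); top=P[P[:,2]>zt-.004]
        print(c,round(r['score'],2),np.round(r['uv']),len(P),'zmin %.3f zt %.3f'%(np.percentile(P[:,2],3),zt),'c',np.round((np.percentile(top,1,0)+np.percentile(top,99,0))/2,4),np.round(np.ptp(top,0),3))
for c in('scene','side'): look(c,sys.argv[1]+c if len(sys.argv)>1 else None)
o=bot.get_obs();print(o['eef_pos'],o['ft_force'],o['grip_width'])
E
python3 v.py p1
```

```text
scene 0.9 [368. 194.] 320 zmin 0.041 zt 0.130 c [0.5978 0.0954 0.1351] [0.029 0.014 0.019]
scene 0.87 [331. 147.] 347 zmin 0.003 zt 0.061 c [0.4305 0.1074 0.06  ] [0.029 0.028 0.006]
scene 0.87 [142. 219.] 479 zmin 0.007 zt 0.078 c [ 0.4383 -0.3064  0.0771] [0.03  0.029 0.006]
side 0.92 [238. 177.] 370 zmin 0.001 zt 0.059 c [0.4298 0.108  0.0571] [0.028 0.029 0.005]
side 0.78 [343. 334.] 692 zmin -0.000 zt 0.076 c [ 0.4372 -0.3079  0.0751] [0.029 0.029 0.006]
side 0.66 [310. 138.] 444 zmin 0.038 zt 0.128 c [0.5976 0.1028 0.1329] [0.03  0.029 0.019]
side 0.6 [284. 254.] 334 zmin 0.005 zt 0.041 c [ 0.4265 -0.1097  0.0397] [0.028 0.03  0.006]
[0.59745888 0.1061213  0.14775703] [-0.672195    0.10052185 -6.32967347] 0.0287346929205682
```

Request:
step_arm(
  rows=[
    [[0, 0, 2], 0],
    [[0, 0, 4], 0],
    [[0, 0, 6], 0],
    [[0, 0, 7], 0],
    [[0, 0, 7], 0],
    [[0, 0, 7], 0],
  ],
)

```text
clock: 6.78
eef_pos: [0.5971, 0.106, 0.1399]
tool_rot: [0.707, 0.707, 0.0, 0.0]
ft_force: [0.2, -1.1, -7.0]
grip_width: 0.0285
grasp_force: 61.0
```

Request:
step_arm(
  rows=[
    [[0, 0, 1], 0],
    [[0, 0, 1], 0],
    [[0, 0, 1], 0],
  ],
)

```text
clock: 7.15
eef_pos: [0.5971, 0.106, 0.1397]
tool_rot: [0.707, 0.707, 0.0, 0.0]
ft_force: [-2.6, 0.1, 1.5]
grip_width: 0.0286
grasp_force: 61.3
```

Request:
step_arm(
  rows=[
    [[0, 0, 0], 0],
    [[0, 0, 0], 0],
    [[0, 0, 0], 0],
    [[0, 0, 0], 0],
    [[0, 0, 0], 0],
    [[0, 0, 0], 0],
  ],
  claw=-1,
)

```text
clock: 7.9
eef_pos: [0.597, 0.106, 0.1389]
tool_rot: [0.707, 0.707, 0.0, 0.0]
ft_force: [-0.8, -0.7, -0.3]
grip_width: 0.0853
grasp_force: 0.0
```

Request:
step_arm(
  rows=[
    [[0, 0, -10], 0],
    [[0, 0, -35], 0],
    [[0, 0, -65], 0],
    [[0, 0, -95], 0],
    [[0, 0, -110], 0],
    [[0, 0, -110], 0],
  ],
)

```text
clock: 8.65
eef_pos: [0.5976, 0.1061, 0.2503]
tool_rot: [0.707, 0.707, 0.001, 0.001]
ft_force: [0.7, -0.1, -0.4]
grip_width: 0.0852
grasp_force: 0.0
```

```bash
python3 v.py p2
python3 - <<'E'
import cv2,numpy as np
a=cv2.imread('pics/p2scene.png')[100:320,120:440];b=cv2.imread('pics/p2side.png')[100:320,180:500]
cv2.imwrite('pics/p2.png',cv2.resize(np.vstack([a,b]),None,fx=1.3,fy=1.3))
E
```

```text
scene 0.82 [236. 183.] 290 zmin 0.003 zt 0.043 c [ 0.4275 -0.1081  0.0417] [0.029 0.028 0.005]
scene 0.77 [142. 220.] 533 zmin 0.001 zt 0.078 c [ 0.4386 -0.306   0.0769] [0.031 0.029 0.007]
scene 0.73 [371. 189.] 598 zmin 0.031 zt 0.123 c [0.5965 0.1052 0.1213] [0.03  0.029 0.006]
scene 0.58 [331. 148.] 311 zmin 0.006 zt 0.061 c [0.432  0.1071 0.0603] [0.027 0.026 0.006]
side 0.9 [283. 254.] 363 zmin 0.002 zt 0.041 c [ 0.4268 -0.1094  0.0395] [0.029 0.029 0.005]
side 0.86 [239. 178.] 367 zmin 0.002 zt 0.059 c [0.4296 0.1072 0.0572] [0.028 0.029 0.005]
side 0.78 [344. 336.] 636 zmin 0.010 zt 0.076 c [ 0.4367 -0.3082  0.0748] [0.028 0.028 0.005]
side 0.69 [307. 140.] 510 zmin 0.029 zt 0.120 c [0.5968 0.1044 0.1187] [0.029 0.028 0.005]
[0.59628652 0.10589077 0.24726527] [-0.55751133 -0.12971607 -0.38769095] 0.08561226460458365
```

View pics/p2.png

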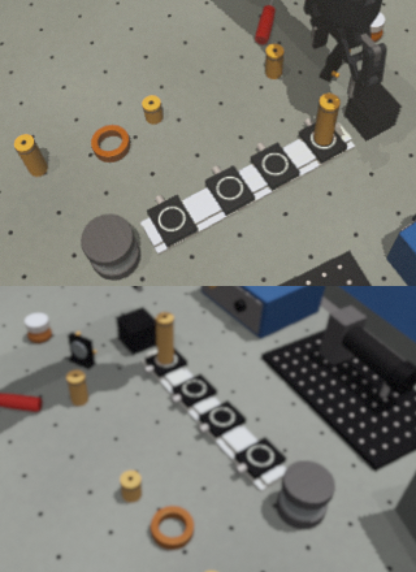

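The 94 mm pillar stands centred on the circle by the beam stop, at (325,120) in the crop. The 76 mm pillar is next.

Request:
step_arm(
  rows=[
    [[-20, -8, 0], 0],
    [[-60, -23, 0], 0],
    [[-105, -40, 0], 0],
    [[-150, -58, 0], 0],
    [[-195, -75, 0], 0],
    [[-240, -92, 0], 0],
    [[-285, -110, 0], 0],
    [[-330, -127, 0], 0],
    [[-370, -142, 0], 0],
    [[-400, -154, 0], 0],
    [[-413, -159, 0], 0],
    [[-413, -159, 0], 0],
  ],
)

```text
clock: 10.35
eef_pos: [0.4372, -0.3075, 0.2485]
tool_rot: [0.708, 0.706, 0.0, -0.0]
ft_force: [-0.4, 0.1, 0.3]
grip_width: 0.0859
grasp_force: 0.0
```

```bash
python3 w.py w2
```

```text
pillar_94 0.92 [320. 192.] 1243 zt 0.077 c [ 0.4387 -0.3064  0.0757] [0.03  0.029 0.005]
carrier_a 0.96 [512.  26.] 4049 zt 0.028 c [ 0.6164 -0.1594  0.0261] [0.076 0.045 0.006]
[ 0.43823556 -0.3060119   0.24877916]
```

Centred. I'll descend to TCP z 0.098 and grip.

Request:
step_arm(
  rows=[
    [[0, 0, 20], 0],
    [[0, 0, 55], 0],
    [[0, 0, 90], 0],
    [[0, 0, 120], 0],
    [[0, 0, 140], 0],
    [[0, 0, 149], 0],
    [[0, 0, 149], 0],
    [[0, 0, 149], 0],
  ],
)

```text
clock: 11.5
eef_pos: [0.4388, -0.3072, 0.1009]
tool_rot: [0.707, 0.707, 0.0, 0.001]
ft_force: [0.8, 0.7, 0.9]
grip_width: 0.0856
grasp_force: 0.0
```

Request:
step_arm(
  rows=[
    [[0, 0, 0], 0],
    [[0, 0, 0], 0],
    [[0, 0, 0], 0],
    [[0, 0, 0], 0],
    [[0, 0, 0], 0],
    [[0, 0, 0], 0],
    [[0, 0, 0], 0],
    [[0, 0, 0], 0],
  ],
  claw=1,
)

```text
clock: 12.5
eef_pos: [0.4382, -0.3072, 0.1004]
tool_rot: [0.707, 0.707, 0.0, 0.0]
ft_force: [-0.4, 0.2, 4.7]
grip_width: 0.0289
grasp_force: 59.1
```

Request:
step_arm(
  rows=[
    [[0, 0, -12], 0],
    [[0, 0, -40], 0],
    [[0, 0, -75], 0],
    [[0, 0, -110], 0],
    [[0, 0, -135], 0],
    [[0, 0, -140], 0],
  ],
)

```text
clock: 13.25
eef_pos: [0.4384, -0.3073, 0.2413]
tool_rot: [0.707, 0.707, 0.0, 0.001]
ft_force: [0.1, 0.7, -3.9]
grip_width: 0.0289
grasp_force: 59.6
```

Request:
step_arm(
  rows=[
    [[15, 8, 0], 0],
    [[45, 23, 0], 0],
    [[80, 41, 0], 0],
    [[118, 60, 0], 0],
    [[156, 80, 0], 0],
    [[194, 99, 0], 0],
    [[232, 119, 0], 0],
    [[268, 137, 0], 0],
    [[298, 152, 0], 0],
    [[317, 162, 0], 0],
    [[325, 166, 0], 0],
    [[325, 166, 0], 0],
  ],
)

```text
clock: 14.75
eef_pos: [0.6037, 0.0181, 0.2392]
tool_rot: [0.707, 0.707, -0.001, -0.0]
ft_force: [-0.5, 0.7, -3.7]
grip_width: 0.0288
grasp_force: 59.7
```

Request:
step_arm(
  rows=[
    [[0, 0, 20], 0],
    [[0, 0, 50], 0],
    [[0, 0, 80], 0],
    [[0, 0, 98], 0],
    [[0, 0, 106], 0],
    [[0, 0, 109], 0],
    [[0, 0, 111], 0],
    [[0, 0, 111], 0],
    [[0, 0, 111], 0],
  ],
)

```text
clock: 15.88
eef_pos: [0.6043, 0.0181, 0.1295]
tool_rot: [0.707, 0.707, 0.0, 0.0]
ft_force: [-0.3, 0.4, -4.1]
grip_width: 0.0289
grasp_force: 59.7
```

Request:
step_arm(
  rows=[
    [[0, 0, 1], 0],
    [[0, 0, 2], 0],
    [[0, 0, 2.5], 0],
    [[0, 0, 2.5], 0],
    [[0, 0, 2.5], 0],
  ],
)

```text
clock: 16.5
eef_pos: [0.6039, 0.018, 0.1264]
tool_rot: [0.707, 0.707, -0.0, -0.0]
ft_force: [-0.3, -0.0, -3.2]
grip_width: 0.0286
grasp_force: 59.7
```

Request:
step_arm(
  rows=[
    [[0, 0, 1], 0],
    [[0, 0, 1], 0],
    [[0, 0, 1], 0],
  ],
)

```text
clock: 16.88
eef_pos: [0.6039, 0.018, 0.1264]
tool_rot: [0.707, 0.707, 0.0, 0.0]
ft_force: [-3.6, 0.4, 5.1]
grip_width: 0.0287
grasp_force: 60.3
```

Request:
step_arm(
  rows=[
    [[0, 0, 0], 0],
    [[0, 0, 0], 0],
    [[0, 0, 0], 0],
    [[0, 0, 0], 0],
    [[0, 0, 0], 0],
    [[0, 0, 0], 0],
  ],
  claw=-1,
)

```text
clock: 17.62
eef_pos: [0.604, 0.018, 0.1254]
tool_rot: [0.707, 0.707, -0.0, 0.0]
ft_force: [-0.5, -0.5, 0.4]
grip_width: 0.0849
grasp_force: 0.0
```

Request:
step_arm(
  rows=[
    [[0, 0, -10], 0],
    [[0, 0, -35], 0],
    [[0, 0, -65], 0],
    [[0, 0, -95], 0],
    [[0, 0, -118], 0],
    [[0, 0, -124], 0],
    [[0, 0, -124], 0],
  ],
)

```text
clock: 18.5
eef_pos: [0.604, 0.018, 0.2497]
tool_rot: [0.707, 0.707, 0.0, 0.0]
ft_force: [-0.4, 0.4, -1.2]
grip_width: 0.0856
grasp_force: 0.0
```

```bash
python3 v.py p3
python3 - <<'E'
from h import *
z=cloud(*[snap('side')[i] for i in (0,2)])
im=cv2.imread('pics/p3side.png').astype(int)
m=(im[...,2]>110)&(im[...,1]<70)&(im[...,0]<70)&(abs(z[...,0]-.4)<.15)&(abs(z[...,1]-.12)<.12)
P=z[m];print('handle',len(P),np.percentile(P,[1,50,99],axis=0).round(3).tolist())
E
```

```text
scene 0.82 [331. 213.] 488 zmin 0.033 zt 0.105 c [0.6037 0.0172 0.1032] [0.03  0.029 0.006]
scene 0.71 [237. 182.] 303 zmin 0.003 zt 0.043 c [ 0.4273 -0.1076  0.0418] [0.032 0.029 0.008]
scene 0.67 [370. 192.] 532 zmin 0.034 zt 0.123 c [0.5978 0.1047 0.1215] [0.093 0.09  0.123]
side 0.94 [239. 176.] 386 zmin -0.001 zt 0.059 c [0.4294 0.1077 0.057 ] [0.029 0.031 0.005]
side 0.84 [284. 255.] 378 zmin -0.000 zt 0.041 c [ 0.4272 -0.1093  0.0399] [0.029 0.03  0.006]
side 0.77 [307. 141.] 446 zmin 0.028 zt 0.119 c [0.5828 0.0807 0.135 ] [0.045 0.102 0.074]
[0.60339582 0.01798858 0.24802905] [ 0.28060253  0.05365757 -0.5322357 ] 0.0855784441607567
handle 295 [[0.301, 0.11, 0.011], [0.333, 0.133, 0.021], [0.364, 0.159, 0.027]]
```

The 76 mm pillar is standing on its circle. The screwdriver handle ends at x=0.364 and is 27 mm high, so a high grasp of the 58 mm pillar clears it.

Request:
step_arm(
  rows=[
    [[8, -15, 0], 0],
    [[26, -50, 0], 0],
    [[46, -90, 0], 0],
    [[66, -130, 0], 0],
    [[82, -160, 0], 0],
    [[89, -173, 0], 0],
    [[89, -173, 0], 0],
  ],
)

```text
clock: 19.68
eef_pos: [0.4309, 0.1073, 0.2495]
tool_rot: [0.707, 0.707, 0.0, 0.0]
ft_force: [-0.4, -0.2, 0.0]
grip_width: 0.0851
grasp_force: 0.0
```

Request:
step_arm(
  rows=[
    [[0, 0, 20], 0],
    [[0, 0, 55], 0],
    [[0, 0, 90], 0],
    [[0, 0, 120], 0],
    [[0, 0, 145], 0],
    [[0, 0, 153], 0],
    [[0, 0, 153], 0],
    [[0, 0, 153], 0],
  ],
)

```text
clock: 20.68
eef_pos: [0.4322, 0.1071, 0.0973]
tool_rot: [0.707, 0.707, 0.001, 0.001]
ft_force: [0.2, 1.0, 0.2]
grip_width: 0.0854
grasp_force: 0.0
```

```bash
python3 v.py p4
python3 - <<'E'
import cv2,numpy as np
a=cv2.imread('pics/p4scene.png')[80:300,180:500];b=cv2.imread('pics/p4side.png')[60:280,150:470]
cv2.imwrite('pics/p4.png',cv2.resize(np.vstack([a,b]),None,fx=1.3,fy=1.3))
E
```

```text
scene 0.89 [372. 190.] 612 zmin 0.027 zt 0.122 c [0.5969 0.1051 0.1213] [0.028 0.028 0.006]
scene 0.84 [327. 151.] 214 zmin 0.012 zt 0.061 c [0.4319 0.1006 0.0596] [0.027 0.014 0.006]
scene 0.7 [239. 183.] 285 zmin 0.005 zt 0.043 c [ 0.4285 -0.1076  0.0419] [0.029 0.029 0.006]
scene 0.59 [331. 215.] 468 zmin 0.037 zt 0.104 c [0.6038 0.0176 0.1032] [0.031 0.028 0.005]
side 0.9 [307. 137.] 512 zmin 0.029 zt 0.120 c [0.5967 0.1035 0.1186] [0.028 0.03  0.005]
side 0.83 [286. 255.] 358 zmin 0.003 zt 0.041 c [ 0.4269 -0.1092  0.0398] [0.029 0.03  0.005]
side 0.82 [328. 165.] 476 zmin 0.026 zt 0.102 c [0.6034 0.0182 0.101 ] [0.03  0.031 0.005]
side 0.66 [239. 177.] 345 zmin 0.004 zt 0.059 c [0.4293 0.1074 0.0573] [0.027 0.03  0.005]
[0.43155687 0.10714992 0.09719712] [-0.04321962 -0.18990691 -0.14466284] 0.08534451389994224
```

View pics/p4.png

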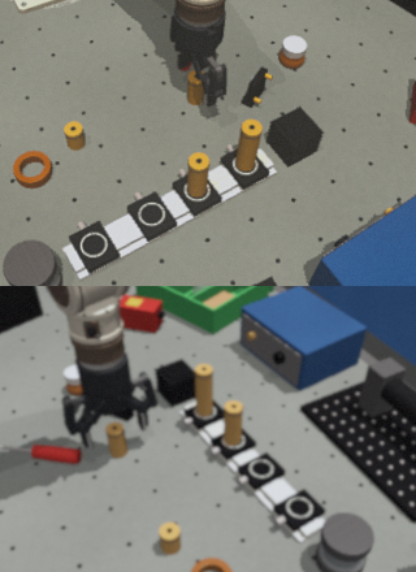

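The 94 and 76 mm pillars stand at (250,150) and (198,175) in the crop. The fingers straddle the 58 mm pillar and clear the handle.

Request:
step_arm(
  rows=[
    [[0, 0, 0], 0],
    [[0, 0, 0], 0],
    [[0, 0, 0], 0],
    [[0, 0, 0], 0],
    [[0, 0, 0], 0],
    [[0, 0, 0], 0],
    [[0, 0, 0], 0],
    [[0, 0, 0], 0],
  ],
  claw=1,
)

```text
clock: 21.88
eef_pos: [0.4311, 0.107, 0.0966]
tool_rot: [0.707, 0.707, 0.0, 0.0]
ft_force: [-1.5, -0.1, 4.8]
grip_width: 0.0286
grasp_force: 59.0
```

Request:
step_arm(
  rows=[
    [[0, 0, -12], 0],
    [[0, 0, -40], 0],
    [[0, 0, -75], 0],
    [[0, 0, -110], 0],
    [[0, 0, -135], 0],
    [[0, 0, -140], 0],
  ],
)

```text
clock: 22.62
eef_pos: [0.4317, 0.1072, 0.238]
tool_rot: [0.707, 0.707, 0.001, 0.001]
ft_force: [1.3, -0.1, -2.7]
grip_width: 0.0285
grasp_force: 59.7
```

Request:
step_arm(
  rows=[
    [[-12, 13, 0], 0],
    [[-36, 39, 0], 0],
    [[-63, 68, 0], 0],
    [[-90, 97, 0], 0],
    [[-117, 126, 0], 0],
    [[-142, 153, 0], 0],
    [[-160, 172, 0], 0],
    [[-167, 179, 0], 0],
    [[-167, 179, 0], 0],
  ],
)

```text
clock: 23.75
eef_pos: [0.6096, -0.0606, 0.2347]
tool_rot: [0.707, 0.707, -0.001, -0.001]
ft_force: [-0.4, 0.7, -2.5]
grip_width: 0.0287
grasp_force: 59.8
```

Request:
step_arm(
  rows=[
    [[0, 0, 20], 0],
    [[0, 0, 50], 0],
    [[0, 0, 80], 0],
    [[0, 0, 98], 0],
    [[0, 0, 106], 0],
    [[0, 0, 109], 0],
    [[0, 0, 110], 0],
    [[0, 0, 110], 0],
    [[0, 0, 110], 0],
  ],
)

```text
clock: 24.88
eef_pos: [0.6104, -0.0601, 0.1271]
tool_rot: [0.707, 0.707, 0.0, 0.0]
ft_force: [-0.7, 0.2, -1.5]
grip_width: 0.0288
grasp_force: 59.8
```

Request:
step_arm(
  rows=[
    [[0, 0, 1], 0],
    [[0, 0, 2], 0],
    [[0, 0, 3], 0],
    [[0, 0, 3.5], 0],
    [[0, 0, 3.5], 0],
    [[0, 0, 3.5], 0],
  ],
)

```text
clock: 25.62
eef_pos: [0.6101, -0.06, 0.1229]
tool_rot: [0.707, 0.707, 0.0, 0.0]
ft_force: [0.5, -0.3, -2.9]
grip_width: 0.0282
grasp_force: 59.8
```

Request:
step_arm(
  rows=[
    [[0, 0, 1], 0],
    [[0, 0, 1], 0],
    [[0, 0, 1], 0],
  ],
)

```text
clock: 26.0
eef_pos: [0.6101, -0.06, 0.1227]
tool_rot: [0.707, 0.707, 0.0, 0.0]
ft_force: [-2.5, -0.2, 5.4]
grip_width: 0.0286
grasp_force: 60.6
```

Request:
step_arm(
  rows=[
    [[0, 0, 0], 0],
    [[0, 0, 0], 0],
    [[0, 0, 0], 0],
    [[0, 0, 0], 0],
    [[0, 0, 0], 0],
    [[0, 0, 0], 0],
  ],
  claw=-1,
)

```text
clock: 26.75
eef_pos: [0.61, -0.06, 0.1219]
tool_rot: [0.707, 0.707, -0.0, 0.0]
ft_force: [-0.3, -0.3, 0.1]
grip_width: 0.0858
grasp_force: 0.0
```

Request:
step_arm(
  rows=[
    [[0, 0, -10], 0],
    [[0, 0, -35], 0],
    [[0, 0, -65], 0],
    [[0, 0, -95], 0],
    [[0, 0, -120], 0],
    [[0, 0, -127], 0],
    [[0, 0, -127], 0],
  ],
)

```text
clock: 27.62
eef_pos: [0.6101, -0.06, 0.2492]
tool_rot: [0.707, 0.707, 0.0, 0.0]
ft_force: [-0.3, 0.1, -0.9]
grip_width: 0.0859
grasp_force: 0.0
```

Request:
step_arm(
  rows=[
    [[-4, -15, 0], 0],
    [[-13, -50, 0], 0],
    [[-24, -90, 0], 0],
    [[-35, -132, 0], 0],
    [[-44, -167, 0], 0],
    [[-48, -182, 0], 0],
    [[-48, -182, 0], 0],
    [[-48, -182, 0], 0],
  ],
)

```text
clock: 28.62
eef_pos: [0.4291, -0.108, 0.2488]
tool_rot: [0.707, 0.707, 0.0, 0.0]
ft_force: [0.3, -0.8, 0.0]
grip_width: 0.0851
grasp_force: 0.0
```

```bash
python3 v.py; python3 w.py w3
```

```text
scene 0.91 [368. 190.] 604 zmin 0.026 zt 0.122 c [0.5975 0.1053 0.1213] [0.029 0.029 0.006]
scene 0.78 [237. 182.] 274 zmin 0.007 zt 0.043 c [ 0.4274 -0.108   0.0418] [0.031 0.028 0.005]
scene 0.76 [332. 214.] 455 zmin 0.035 zt 0.104 c [0.604  0.0173 0.1034] [0.028 0.028 0.007]
scene 0.61 [297. 235.] 362 zmin 0.035 zt 0.087 c [ 0.6102 -0.0584  0.0855] [0.029 0.027 0.005]
side 0.73 [283. 254.] 349 zmin 0.004 zt 0.041 c [ 0.4272 -0.1096  0.0398] [0.028 0.029 0.005]
side 0.73 [329. 165.] 450 zmin 0.029 zt 0.102 c [0.6027 0.0165 0.1015] [0.029 0.029 0.006]
side 0.62 [350. 190.] 385 zmin 0.030 zt 0.084 c [ 0.6094 -0.0596  0.083 ] [0.027 0.03  0.005]
side 0.4 [300. 142.] 122 zmin 0.047 zt 0.290 c [ 0.4898 -0.0985  0.2921] [0.01  0.007 0.004]
[ 0.42879265 -0.10781678  0.24869128] [-0.00848582  0.16417966 -0.8154223 ] 0.08537752605760067
pillar_94 0.78 [522. 141.] 2204 zt 0.085 c [ 0.6103 -0.0586  0.0835] [0.029 0.029 0.005]
pillar_94 0.72 [317. 183.] 783 zt 0.041 c [ 0.4277 -0.1079  0.0397] [0.028 0.029 0.004]
pillar_94 0.55 [548.  42.] 4074 zt 0.103 c [0.6041 0.0179 0.1015] [0.031 0.029 0.006]
carrier_a 0.67 [483. 222.] 2865 zt 0.027 c [ 0.6166 -0.154   0.0255] [0.076 0.055 0.006]
carrier_a 0.61 [487.  64.] 2642 zt 0.028 c [0.601  0.0171 0.0388] [0.076 0.054 0.046]
[ 0.42834334 -0.10784464  0.24873683]
```

Request:
step_arm(
  rows=[
    [[0, 0, 20], 0],
    [[0, 0, 55], 0],
    [[0, 0, 90], 0],
    [[0, 0, 125], 0],
    [[0, 0, 150], 0],
    [[0, 0, 161], 0],
    [[0, 0, 164], 0],
    [[0, 0, 164], 0],
    [[0, 0, 164], 0],
  ],
)

```text
clock: 30.1
eef_pos: [0.4288, -0.1082, 0.0858]
tool_rot: [0.707, 0.707, 0.001, 0.001]
ft_force: [0.5, 0.1, -1.1]
grip_width: 0.0852
grasp_force: 0.0
```

Request:
step_arm(
  rows=[
    [[0, 0, 0], 0],
    [[0, 0, 0], 0],
    [[0, 0, 0], 0],
    [[0, 0, 0], 0],
    [[0, 0, 0], 0],
    [[0, 0, 0], 0],
    [[0, 0, 0], 0],
    [[0, 0, 0], 0],
  ],
  claw=1,
)

```text
clock: 31.1
eef_pos: [0.4282, -0.1081, 0.0853]
tool_rot: [0.707, 0.707, 0.0, 0.0]
ft_force: [-1.8, 0.1, 5.3]
grip_width: 0.0286
grasp_force: 59.0
```

Request:
step_arm(
  rows=[
    [[0, 0, -12], 0],
    [[0, 0, -40], 0],
    [[0, 0, -75], 0],
    [[0, 0, -110], 0],
    [[0, 0, -135], 0],
    [[0, 0, -140], 0],
  ],
)

```text
clock: 31.85
eef_pos: [0.4287, -0.1082, 0.2266]
tool_rot: [0.707, 0.707, 0.001, 0.001]
ft_force: [-0.1, -0.0, -2.9]
grip_width: 0.0284
grasp_force: 59.5
```

Request:
step_arm(
  rows=[
    [[-4, 15, 0], 0],
    [[-11, 45, 0], 0],
    [[-20, 80, 0], 0],
    [[-29, 117, 0], 0],
    [[-38, 153, 0], 0],
    [[-44, 180, 0], 0],
    [[-47, 190, 0], 0],
    [[-47, 190, 0], 0],
    [[-47, 190, 0], 0],
  ],
)

```text
clock: 32.98
eef_pos: [0.617, -0.1548, 0.2242]
tool_rot: [0.707, 0.707, -0.001, -0.001]
ft_force: [-0.3, 0.3, -1.6]
grip_width: 0.0289
grasp_force: 59.8
```

Request:
step_arm(
  rows=[
    [[0, 0, 20], 0],
    [[0, 0, 50], 0],
    [[0, 0, 80], 0],
    [[0, 0, 98], 0],
    [[0, 0, 106], 0],
    [[0, 0, 109], 0],
    [[0, 0, 110], 0],
    [[0, 0, 110], 0],
    [[0, 0, 110], 0],
  ],
)

```text
clock: 34.1
eef_pos: [0.6184, -0.1551, 0.1156]
tool_rot: [0.707, 0.707, 0.0, 0.001]
ft_force: [0.1, 0.8, -2.1]
grip_width: 0.028
grasp_force: 59.8
```

Request:
step_arm(
  rows=[
    [[0, 0, 1], 0],
    [[0, 0, 2], 0],
    [[0, 0, 3], 0],
    [[0, 0, 3.5], 0],
    [[0, 0, 3.5], 0],
    [[0, 0, 3.5], 0],
  ],
)

```text
clock: 34.85
eef_pos: [0.618, -0.155, 0.1114]
tool_rot: [0.707, 0.707, 0.0, -0.0]
ft_force: [-0.6, -0.0, -2.1]
grip_width: 0.0286
grasp_force: 59.8
```

Request:
step_arm(
  rows=[
    [[0, 0, 1], 0],
    [[0, 0, 1], 0],
    [[0, 0, 1], 0],
  ],
)

```text
clock: 35.22
eef_pos: [0.618, -0.155, 0.1114]
tool_rot: [0.707, 0.707, 0.0, 0.0]
ft_force: [-3.2, 0.7, 6.8]
grip_width: 0.0282
grasp_force: 60.1
```

Request:
step_arm(
  rows=[
    [[0, 0, 0], 0],
    [[0, 0, 0], 0],
    [[0, 0, 0], 0],
    [[0, 0, 0], 0],
    [[0, 0, 0], 0],
    [[0, 0, 0], 0],
  ],
  claw=-1,
)

```text
clock: 35.98
eef_pos: [0.618, -0.155, 0.1104]
tool_rot: [0.707, 0.707, 0.0, -0.0]
ft_force: [-1.1, 0.4, 0.1]
grip_width: 0.0855
grasp_force: 0.0
```

Request:
step_arm(
  rows=[
    [[0, 0, -10], 0],
    [[0, 0, -35], 0],
    [[0, 0, -70], 0],
    [[0, 0, -105], 0],
    [[0, 0, -130], 0],
    [[0, -30, -138], 0],
    [[0, -80, -138], 0],
    [[0, -130, -138], 0],
    [[0, -160, -138], 0],
    [[0, -170, -138], 0],
    [[0, -170, -138], 0],
  ],
)

```text
clock: 37.35
eef_pos: [0.4485, -0.1552, 0.2493]
tool_rot: [0.707, 0.707, 0.001, 0.001]
ft_force: [0.4, -0.7, 0.4]
grip_width: 0.0855
grasp_force: 0.0
```

```bash
python3 v.py p5
python3 - <<'E'
import cv2,numpy as np
a=cv2.imread('pics/p5scene.png')[120:340,150:470];b=cv2.imread('pics/p5side.png')[80:300,210:530]
cv2.imwrite('pics/p5.png',cv2.resize(np.vstack([a,b]),None,fx=1.3,fy=1.3))
E
```

```text
scene 0.9 [333. 213.] 532 zmin 0.027 zt 0.105 c [0.6037 0.0177 0.1036] [0.03  0.029 0.006]
scene 0.83 [249. 261.] 342 zmin 0.030 zt 0.069 c [ 0.6188 -0.1558  0.0673] [0.029 0.028 0.005]
scene 0.7 [370. 193.] 563 zmin 0.034 zt 0.123 c [0.5968 0.1052 0.1215] [0.03  0.028 0.006]
scene 0.62 [297. 237.] 418 zmin 0.005 zt 0.087 c [ 0.6097 -0.0582  0.0853] [0.03  0.028 0.006]
side 0.82 [351. 192.] 392 zmin 0.029 zt 0.085 c [ 0.6092 -0.0596  0.0835] [0.028 0.03  0.006]
side 0.68 [384. 224.] 334 zmin 0.029 zt 0.067 c [ 0.6174 -0.1565  0.0653] [0.03  0.031 0.005]
[ 0.44918332 -0.15507648  0.24837572] [ 0.40025918 -0.77072664  0.1709129 ] 0.08557949560094692
```

View pics/p5.png

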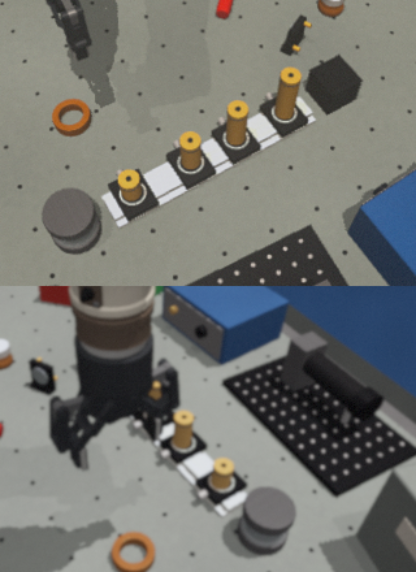

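All four pillars stand upright and centred in the crop, at (130,188), (190,155), (237,125) and (289,95), and they rise away from the scanner at (70,218).

```bash
python3 -c "
from workcell import bot
print(bot.job_done())"
```

```text
the job is handed in; nothing more can be done
None
```

The job is handed in: the 40, 58, 76 and 94 mm pillars stand upright on their circles in that order away from the scanner, each within about 3 mm of its centre by the cameras, after about 37 s of the 106 s; the hand-in call returned no verdict.

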